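Open the order printer's sprung roll drawer and catch it

TASK

The order printer is out of paper: open its roll drawer ready for the next roll. Press the green release button down with one finger and, as the grey drawer springs out of the front, catch it with the other finger before it is half-way out; then ease it slowly out to its stop and take your hand away. Leave the spare roll, pepper mill, sauce bottle and sauce pot standing where they are, neither lifted nor moved.

Things in the scene. Friction and masses are not known exactly. Their poses are not given: they have to be found in the camera images.
- printer: Black order printer, screwed down, 180 mm deep (x), 158 wide (y). Origin: centre of its underside; its x points from front to back (upright front face at x = -90 mm), y to its left, z up. Roll bay: y -21 to +79 mm, 124 high. On its right a control shoulder, y -79 to -21, only 92 high, carries the release button near the front (x -74, y -52), 31 mm from the bay's wall. Clear in front.
- roll_drawer (a joint): Opening of the roll drawer in m: 0 = shut and latched, 0.075 = fully out at its stop. It slides straight out of the printer's front (the printer's -x) on free-running slides, driven by a spring: about 3 N when shut, 1.2 N at the stop; it weighs about 0.4 kg. Let go, it shoots out in about 0.25 s. Once out it stays out.
- drawer_face (a point): Top middle point of the drawer's front face; moves with the drawer. The front is a light grey upright panel, 94 mm wide (47 either side of this point along the printer's y), 16 thick, from this point, 120 mm above the counter, down to 14 mm above it. Shut, it is flush with the printer's front and this point is at x = -90, y = +29 mm of the printer.
- release_button (a joint): Travel of the release button in m: 0 = up, 0.008 = fully down. A sprung button, pressed vertically down: 1 N to start, 5 N fully down. The latch lets the drawer go at about 0.004 to 0.005. It springs up again when let go.
- release_top (a point): Centre of the top of the green release button, 26 mm (printer x) by 28 mm (printer y), standing 9 mm proud of the shoulder: 101 mm above the counter when up, 93 mm when fully down. It moves with the button. Its front edge is 3 mm behind the plane of the printer's front.
- spare_roll: White paper roll standing on end, 76 mm across, 80 mm high, loose; origin at the centre of its underside, z up. Stay clear of it.
- pepper_mill: Turned wooden pepper mill, 54 mm across, 150 mm high, standing loose; origin at the centre of its underside. Stay clear of it.
- sauce_bottle: Red squeeze bottle, 60 mm across, 190 mm high, standing loose; origin at the centre of its underside. Stay clear of it.
- sauce_pot: Small open metal sauce pot, 76 mm across the rim, 45 mm high, standing loose; origin at the centre of its underside. Stay clear of it.
There are look-alikes about, which are no part of the job. What is meant by the printer is not blue, brown or turquoise, and is the larger of those in its own colour.

How it is judged (in metres and radians):
On the way, in this order (a step that is already met when the one before it is completed fails the run):
1. a finger presses the release button down (value of joint release_button above 0.002 m and contact force between the fingers and release_button above 0.5 N).
2. the popped drawer is held back by a finger, 4 to 37 mm out (less than half-way) (value of joint roll_drawer between 0.004 and 0.037 m and contact force between the fingers and roll_drawer above 0.3 N), for 0.1 s.
At the end, for the whole second after the job is handed in: The drawer stands still at its stop (71 mm or more of its 75 mm), the release button is up again, and the spare roll, pepper mill, sauce bottle and sauce pot stand upright within 20 mm of where they were (value of joint roll_drawer above 0.071 m and velocity of joint roll_drawer below 0.01 m/s and value of joint release_button below 0.0015 m and distance of each of spare_roll, pepper_mill, sauce_bottle, sauce_pot from where it was at the start of the episode below 0.02 m and angle between each of spare_roll, pepper_mill, sauce_bottle, sauce_pot's own z axis and vertical below 0.15 rad); the robot touches nothing.
It fails at once if the drawer runs away: faster than 0.3 m/s beyond half-way (37 mm) (value of joint roll_drawer above 0.037 m and velocity of joint roll_drawer above 0.3 m/s).
It fails at once if the spare paper roll is lifted, carried or shoved (20 mm) or knocked over (distance of spare_roll from where it was at the start of the episode above 0.02 m or angle between spare_roll's own z axis and vertical above 0.3 rad).
It fails at once if the pepper mill is lifted, carried or shoved (20 mm) or knocked over (distance of pepper_mill from where it was at the start of the episode above 0.02 m or angle between pepper_mill's own z axis and vertical above 0.3 rad).
It fails at once if the sauce bottle is lifted, carried or shoved (20 mm) or knocked over (distance of sauce_bottle from where it was at the start of the episode above 0.02 m or angle between sauce_bottle's own z axis and vertical above 0.3 rad).
It fails at once if the sauce pot is lifted, carried or shoved (20 mm) or knocked over (distance of sauce_pot from where it was at the start of the episode above 0.02 m or angle between sauce_pot's own z axis and vertical above 0.3 rad).
It also fails if it takes over 32 s, if anything falls off the work surface, if the arm or the gripper's body presses on something with over 40 N, if the wrist force passes 120 N, or if a joint passes its speed limit or range.

ROBOT

A 6-joint arm with a two-finger parallel gripper is mounted at the origin on the work surface. World frame = base frame: x ahead of the robot, y to its left, z up, the work surface at z = 0. Lengths are in mm, angles in rad, forces in N, time in s.
With the tool pointing down it reaches from about 275 to 825 mm from the base axis. Payload 5.2 kg.
Tool frame: the origin (TCP) lies on the centre line of the jaws, within the pads' length; the fingertips stand 11 mm ahead of it and the grasp point (between the pads) lies 8 mm behind it; z points along the fingers, y is the line along which they close (so a half turn about z gives the same grasp; the last joint's range is limited). The gripper opens to 93 mm and grips with 3 to 60 N. Pads are 15 mm wide; open, the fingers measure 128 mm over their backs; the gripper's body (75 mm by 188 mm) begins 65 mm behind the grasp point.
Start: joints at [-0.203, 0.259, 1.535, -0, 1.348, -0.203], TCP at [550.005, 0.023, 229.653] pointing down, gripper open.
Joint ranges: [-3.14, 3.14], [-0.91, 2.08], [0.19, 2.58], [-1.22, 4.36], [0.22, 2.71], [-3.12, 3.12]. Speed limits (rad/s): [2.57, 2.57, 3.14, 3.14, 3.14, 3.14].

INTERFACE

Orientations are given as a 3x3 rotation matrix whose columns are the frame's x, y, z axes.
In Python, from cell import sensors, get_image, r gives the robot as it stands.
- The arm moves only by the tool play_rows, never from a script. Its argument "moves" is one flat list of numbers, 5 for each row, row after row: the opening, from 0 (shut) to 1 (fully open), then the shift along the tool's x, y, z in cm, then the turn about the tool's z in rad. A call has 1 to 10 rows; each row shifts and turns the commanded pose from where the row before left it, along the tool's axes as they then stand; what a row does not reach is not made up. A row lasts 1/8 s, in which the tool goes at most 62.5 mm and 10.7 degrees, less where a joint would pass 70% of its speed; a pose out of reach is approached as far as the arm can. A call with a gripper value outside its range is refused whole. The fingers move at their own pace and stop on an object; "squeeze" is the grip in N (left out, the last holds). Time passes only in rows, so rows that do not move let the fingers close. It gives the time, the measured TCP pose, the force, the opening and the grip force at its end, in the units of the state.
- sensors.observe(): the state, without advancing time (a new reading comes with each control period).
- get_image(name): name is "scene" or "side" or "wrist"; returns a dict with "image" (420x560x3 uint8, red, green, blue), "range_z" (420x560 float32, mm along the optical axis (not along the pixel's ray), 0 where there is no reading), "fovy" (degrees; the focal length in pixels is half the picture's height over the tangent of half this angle, whatever the lens; pixels are square), "cx", "cy" (the principal point, pixels), "R" (3x3) and "t" (3): a world point X has camera coordinates R X + t; the wrist camera has in their place "hand_eye" (4x4, takes a point from camera to tool coordinates, whose origin is the TCP and whose axes are the flange's). Camera axes: x right, y down, z forward; pixel columns grow to the right and rows downward; lengths in mm; the calibration is good to about 2 mm. A picture is of the moment at which its call begins: read the wrist's pose just before it.
- r.sign_off(): hands the job in; it is judged then, once.
The state is a dict: "time": time; "joints": joint angles; "joint_velocities": joint speeds; "joint_efforts": joint torques, N m; "tool_pos": TCP position; "eef_rot": TCP orientation; "ft_force": force on the tool from outside, world axes, zero at the start; "wrist_torque": the same for the moment, N m; "finger_gap": finger opening in mm; "grasp_force": force on a finger pad.
Only numpy, scipy, OpenCV 4.12 (cv2) and the standard library are available. Lean on these libraries where they do the work, as an engineer would, in place of code of your own. Each camera call takes 0.05 s, during which the arm holds its last target. There are 200 camera calls.

## Working session

There is one attempt and no reset: what is moved stays moved. The work goes in short steps, Python scripts to look and compute and a tool call to move; the robot and the scene stay as the last step left them, time stands still between calls to the robot, and variables do not carry over. Pictures are saved under pics/ and viewed, at most 10 in all, crops included, and the job is handed in when it is done.

Besides the shell and the picture viewer there is one more tool, called after "Call:" as a command line: name --argument value ..., lists and objects as JSON in quotes. play_rows: Moves the arm, as the interface text tells. Its arguments: {"type":"object","properties":{"moves":{"type":"array","items":{"type":"number"}},"squeeze":{"type":"number"}},"required":["moves"]}

```bash
ls; mkdir -p pics
cat > h.py <<'E'
import numpy as np,cv2
from cell import sensors,get_image,r
def pts(g,T=None):
    """world xyz map from depth"""
    h,w=g["range_z"].shape; f=h/2/np.tan(np.radians(g["fovy"])/2)
    v,u=np.mgrid[:h,:w]; z=g["range_z"]
    P=np.stack([(u-g["cx"])/f*z,(v-g["cy"])/f*z,z],-1)
    if "R" in g: return (P-np.array(g["t"]))@np.array(g["R"])
    H=np.array(g["hand_eye"]); s=T
    P=P@H[:3,:3].T+H[:3,3]
    return P@np.array(s["eef_rot"]).T+np.array(s["tool_pos"])
E
python3 - <<'E'
from h import *
for n in ("scene","side"):
    g=get_image(n); np.save(f"pics/{n}.npy",pts(g)); cv2.imwrite(f"pics/{n}.png",g["image"][...,::-1])
s=sensors.observe();print(s["time"],s["eef_rot"],s["tool_pos"],s["finger_gap"])
E
```

```text
pics
0.1 [[-1.94780305e-05  9.99998701e-01 -1.61165232e-03]
 [ 9.99999942e-01  2.00247517e-05  3.39214774e-04]
 [ 3.39246607e-04 -1.61164562e-03 -9.99998644e-01]] [5.49536113e+02 1.39140505e-01 2.28908159e+02] 93.02305694388357
```

View pics/scene.png

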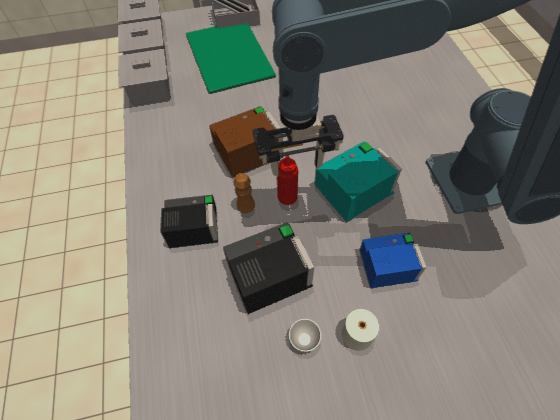

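View pics/side.png

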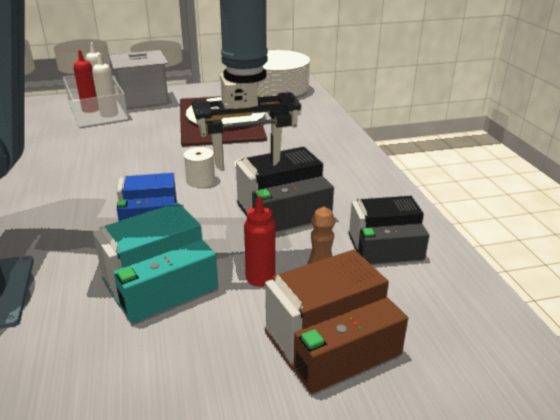

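The scene view shows five printer-like boxes: brown (243,140), turquoise (357,180), blue (390,260), small black (188,220) and large black (268,265). I choose the large black one. Its green button is at (287,231) and its grey drawer front is at (303,255). Red bottle (288,180), mill (243,192), pot (305,336) and roll (361,328) are nearby.

```bash
cat > m.py <<'E'
from h import *
im=cv2.imread("pics/scene.png"); P=np.load("pics/scene.npy"); hsv=cv2.cvtColor(im,cv2.COLOR_BGR2HSV).astype(int)
v,u=np.mgrid[:420,:560]
def box(a,b,c,d): return (u>=a)&(u<=c)&(v>=b)&(v<=d)
green=(abs(hsv[...,0]-62)<15)&(hsv[...,1]>130)&box(270,218,305,245)
g=P[green]; print("button n",len(g),np.median(g,0),"z 90%",np.percentile(g[:,2],[10,50,90]))
gt=g[abs(g[:,2]-np.percentile(g[:,2],70))<3]; print(" top",(gt.min(0)+gt.max(0))/2,cv2.minAreaRect(gt[:,:2].astype(np.float32)))
R=box(215,215,320,315)
bay=P[R&(abs(P[...,2]-123)<5)]; print("z>118 area rect",cv2.minAreaRect(bay[:,:2].astype(np.float32)),len(bay))
grey=R&(hsv[...,1]<60)&(hsv[...,2]>120)&(P[...,2]>110)&(P[...,2]<130)
q=P[grey]; print("panel top",len(q),cv2.minAreaRect(q[:,:2].astype(np.float32)),q[:,2].mean()); d=np.linalg.svd(q[:,:2]-q[:,:2].mean(0),full_matrices=False)[2][0]; print(" dir",d,np.degrees(np.arctan2(*d[::-1])))
sh=P[R&(abs(P[...,2]-92)<3)&(hsv[...,2]<110)]; print("shoulder",cv2.minAreaRect(sh[:,:2].astype(np.float32)))
for n,b,z0,z1 in(("bottle",(270,150,303,212),20,200),("mill",(232,168,258,215),30,160),("pot",(285,315,325,355),30,60),("roll",(340,305,382,352),70,95)):
    m=box(*b)&(P[...,2]>z0)&(P[...,2]<z1); q=P[m]; print(n,q.min(0).round(),q.max(0).round())
cv2.imwrite("pics/crop.png",cv2.resize(im[150:320,160:330],None,fx=3.5,fy=3.5,interpolation=2))
E
python3 m.py
```

```text
button n 110 [598.91586408  95.96278086  99.1030179 ] z 90% [ 94.22339886  99.1030179  101.24829758]
 top [599.33206659  95.12356812 100.08378822] ((599.4127197265625, 95.5552978515625), (23.883031845092773, 27.190446853637695), 10.571670532226562)
z>118 area rect ((657.2816162109375, 186.98623657226562), (179.95315551757812, 102.06617736816406), 10.187899589538574) 2910
panel top 235 ((578.8623657226562, 173.30929565429688), (21.499364852905273, 91.24942779541016), 10.326460838317871) 119.48782283039654
 dir [-0.18620123  0.98251163] 100.73117470594906
shoulder ((662.6078491210938, 159.67987060546875), (179.6352996826172, 157.4286346435547), 9.962714195251465)
bottle [ 529. -228.   21.] [586. -38. 188.]
mill [ 660. -183.   30.] [706. -45. 148.]
pot [578. 307.  30.] [652. 380.  48.]
roll [450. 324.  70.] [526. 400.  85.]
```

View pics/crop.png

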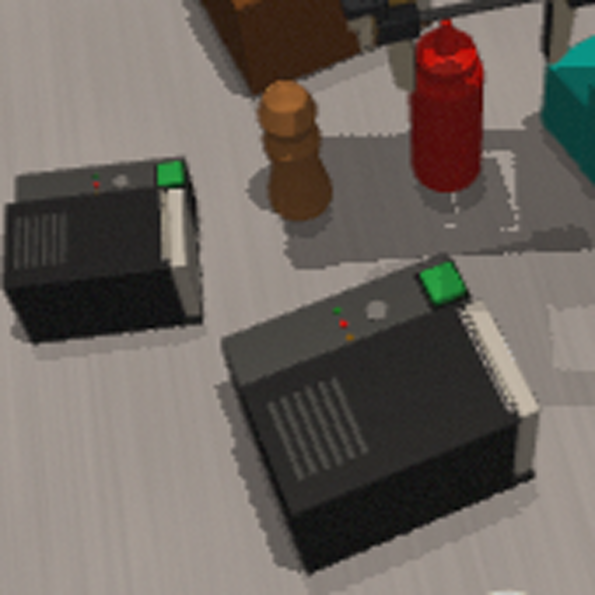

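The crop confirms the choice: the larger black box, with its button at about (442,283) and its panel at about (505,360) in the crop. The measured sizes match (180×158 mm, yaw 10.1°, button at z≈100). Next I move over the spot and turn so that one finger is over the button and the other is in front of the drawer.

Call:
play_rows --moves '[1, 4.78, 0.7, 0, 0, 1, 4.78, 0.7, 0, 0, 1, 4.77, 0.71, 0, 0, 1, 0, 0, 0, 0.15, 1, 0, 0, 0, 0.15, 1, 0, 0, 0, 0.15, 1, 0, 0, 0, 0.15, 1, 0, 0, 0, 0.15, 1, 0, 0, 0, 0.15, 1, 0, 0, 0, 0.15]'

```text
time: 1.35
tool_pos: [570.8, 143.3, 229.1]
eef_rot: [[0.87, 0.493, -0.001], [0.493, -0.87, -0.0], [-0.001, -0.001, -1.0]]
ft_force: [-0.0, -0.4, -0.2]
finger_gap: 92.7
grasp_force: 0.0
```

Call:
play_rows --moves '[1, 0, 0, 2, 0, 1, 0, 0, 2, 0, 1, 0, 0, 2, 0, 1, 0, 0, 0, 0, 1, 0, 0, 0, 0]'

```text
time: 1.98
tool_pos: [571.4, 143.3, 170.2]
eef_rot: [[0.867, 0.498, 0.0], [0.498, -0.867, 0.0], [0.0, 0.0, -1.0]]
ft_force: [-0.1, 0.4, 0.3]
finger_gap: 93.3
grasp_force: 0.0
```

Run:
```python
from h import *
s=sensors.observe(); print(s["time"],s["tool_pos"],s["eef_rot"][:,1],s["ft_force"],s["finger_gap"])
g=get_image("wrist"); P=pts(g,s); np.save("pics/w.npy",P); im=g["image"][...,::-1].copy(); cv2.imwrite("pics/w.png",im)
hsv=cv2.cvtColor(im,cv2.COLOR_BGR2HSV).astype(int)
m=(abs(hsv[...,0]-62)<15)&(hsv[...,1]>130)&(abs(P[...,2]-100)<5); q=P[m]
print(len(q),q.mean(0) if len(q) else 0,cv2.minAreaRect(q[:,:2].astype(np.float32)))
m=(hsv[...,1]<60)&(hsv[...,2]>120)&(abs(P[...,2]-119)<4); q=P[m]
print(len(q),cv2.minAreaRect(q[:,:2].astype(np.float32)) if len(q) else 0)
```

```text
1.975 [571.41145271 143.33033904 170.16438166] [ 4.97554810e-01 -8.67432518e-01  1.95246902e-04] [-0.12372928  0.4488058   0.27664612] 93.3384582717157
457 [604.23985979  96.72065494 100.56789837] ((601.1846923828125, 95.80537414550781), (21.73975372314453, 25.499971389770508), 2.1276636123657227)
2638 ((628.057373046875, 182.61990356445312), (122.69001770019531, 96.98217010498047), 10.55385971069336)
```

View pics/w.png

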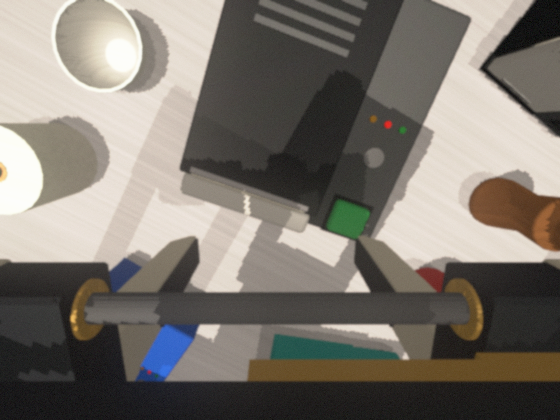

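The wrist view shows the button at (348,218) with the right fingertip behind it at about (365,240). The panel top runs from (190,185) to (305,220), and the left finger is clear in front of it. The geometry matches the plan, so I descend to just above the button and then press.

Call:
play_rows --moves '[1, 0, 0, 1.5, 0, 1, 0, 0, 1.5, 0, 1, 0, 0, 1.5, 0, 1, 0, 0, 0.9, 0, 1, 0, 0, 0, 0]'

```text
time: 2.65
tool_pos: [570.5, 143.3, 114.5]
eef_rot: [[0.867, 0.498, -0.002], [0.498, -0.867, -0.0], [-0.002, -0.001, -1.0]]
ft_force: [-0.6, 0.2, 1.1]
finger_gap: 93.0
grasp_force: 0.0
```

Run:
```python
from h import *
s=sensors.observe(); print(s["time"],s["tool_pos"],s["ft_force"])
g=get_image("side"); im=g["image"][...,::-1]; cv2.imwrite("pics/s2.png",cv2.resize(im[80:260,160:400],None,fx=3,fy=3,interpolation=2))
```

```text
2.65 [570.4592797  143.27448076 114.50012719] [-0.58824176  0.16010978  1.05808225]
```

View pics/s2.png

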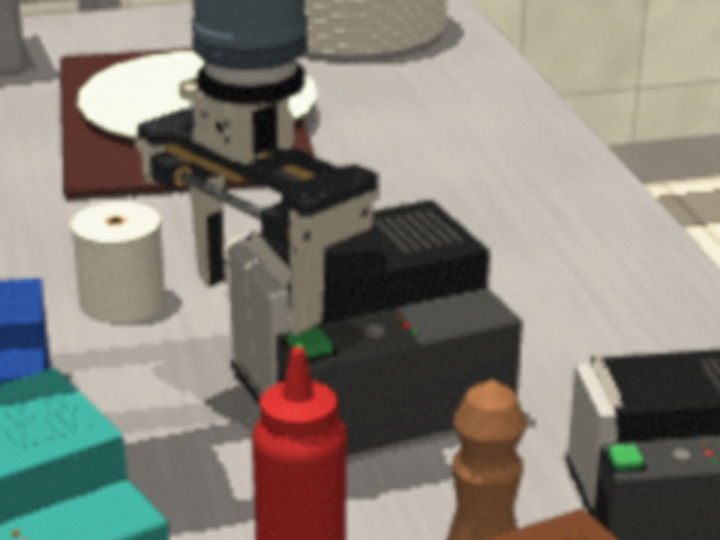

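The side view shows the near fingertip just above the button at (308,340) and the far finger in front of the panel at (212,270). Pressing now.

Call:
play_rows --moves '[1, 0, 0, 0.4, 0, 1, 0, 0, 0.3, 0, 1, 0, 0, 0.3, 0, 1, 0, 0, 0, 0, 1, 0, 0, 0, 0]'

```text
time: 3.32
tool_pos: [571.2, 143.3, 105.9]
eef_rot: [[0.867, 0.498, 0.0], [0.498, -0.867, -0.0], [0.0, 0.0, -1.0]]
ft_force: [-1.1, -0.1, 3.2]
finger_gap: 93.0
grasp_force: 3.5
```

Run:
```python
from h import *
s=sensors.observe(); print(s["time"],s["tool_pos"],s["ft_force"],s["wrist_torque"])
g=get_image("side"); im=g["image"][...,::-1]; cv2.imwrite("pics/s3.png",cv2.resize(im[80:260,160:400],None,fx=3,fy=3,interpolation=2))
```

```text
3.325 [571.16080289 143.26408741 105.89312375] [-1.05021259 -0.14741733  3.21408595] [-0.16812504  0.09651299  0.25406362]
```

View pics/s3.png

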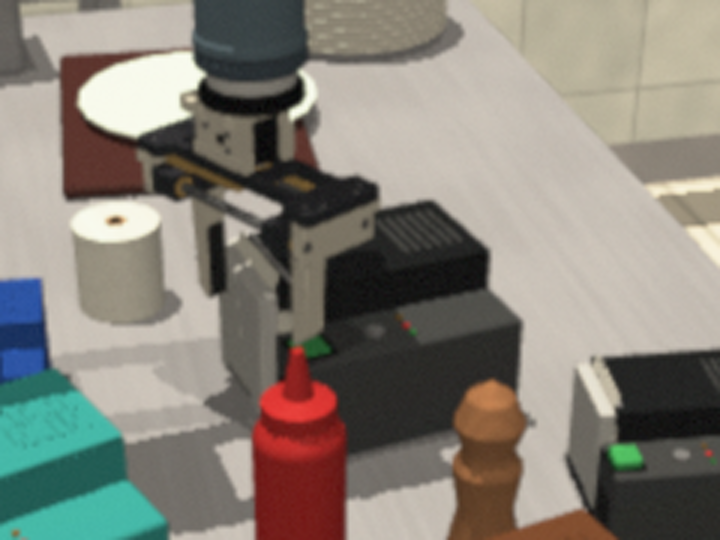

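The drawer has popped about 1 cm and is being held (pad force 3.5 N, a small outward push on the wrist). Next I lift 1 cm off the button, still overlapping the panel, and ease it out along the printer's -x.

Call:
play_rows --moves '[1, 0, 0, -0.3, 0, 1, 0, 0, -0.4, 0, 1, 0, 0, -0.3, 0, 1, 0, 0, 0, 0, 1, -0.28, -0.1, 0, 0, 1, -0.47, -0.17, 0, 0, 1, -0.47, -0.17, 0, 0, 1, -0.47, -0.17, 0, 0, 1, -0.47, -0.17, 0, 0, 1, -0.47, -0.17, 0, 0]'

```text
time: 4.62
tool_pos: [543.2, 138.4, 115.6]
eef_rot: [[0.867, 0.498, 0.0], [0.498, -0.867, -0.0], [0.0, 0.0, -1.0]]
ft_force: [-2.4, -0.2, -1.5]
finger_gap: 92.9
grasp_force: 1.0
```

Call:
play_rows --moves '[1, -0.47, -0.17, 0, 0, 1, -0.47, -0.17, 0, 0, 1, -0.47, -0.17, 0, 0, 1, -0.47, -0.17, 0, 0, 1, -0.47, -0.17, 0, 0, 1, -0.47, -0.17, 0, 0, 1, -0.47, -0.17, 0, 0, 1, -0.47, -0.17, 0, 0, 1, -0.47, -0.17, 0, 0, 1, -0.47, -0.17, 0, 0]'

```text
time: 5.88
tool_pos: [494.3, 129.9, 115.8]
eef_rot: [[0.867, 0.498, 0.001], [0.498, -0.867, 0.0], [0.001, 0.0, -1.0]]
ft_force: [-1.4, -0.3, 0.2]
finger_gap: 92.9
grasp_force: 0.0
```

Run:
```python
from h import *
s=sensors.observe(); print(s["time"],s["tool_pos"],s["ft_force"],s["grasp_force"])
g=get_image("side"); im=g["image"][...,::-1]; cv2.imwrite("pics/s4.png",cv2.resize(im[80:260,160:400],None,fx=3,fy=3,interpolation=2))
```

```text
5.875 [494.30520118 129.88470004 115.80359634] [-1.42149853 -0.32276778  0.23177774] 0.0
```

View pics/s4.png

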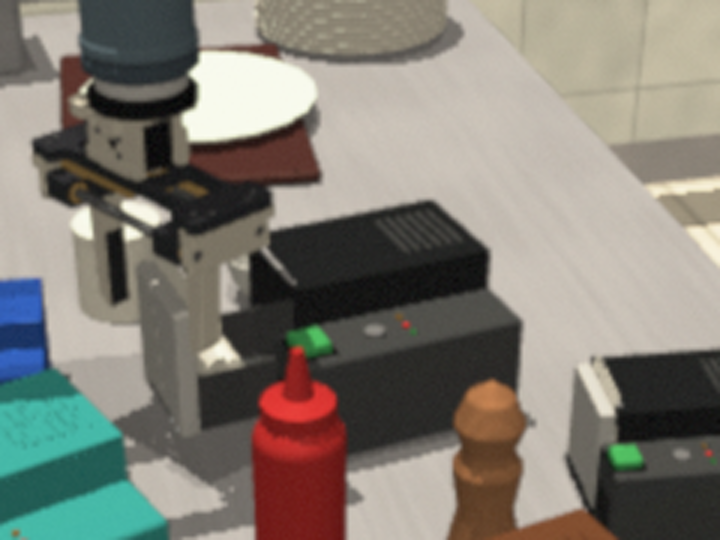

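The drawer is out with the finger just ahead of it, and the button at (310,340) is up. I back off a little more and lift away.

Call:
play_rows --moves '[1, -0.47, -0.17, 0, 0, 1, -0.47, -0.17, 0, 0, 1, 0, 0, 0, 0, 1, 0, 0, -1, 0, 1, 0, 0, -3, 0, 1, 0, 0, -4, 0, 1, 0, 0, -4, 0, 1, 0, 0, 0, 0, 1, 0, 0, 0, 0]'

```text
time: 7.05
tool_pos: [484.3, 128.1, 235.6]
eef_rot: [[0.867, 0.498, -0.0], [0.498, -0.867, 0.0], [-0.0, -0.0, -1.0]]
ft_force: [-0.4, 0.6, -0.4]
finger_gap: 93.2
grasp_force: 0.0
```

Run:
```python
from h import *
s=sensors.observe(); print(s["time"],s["tool_pos"],s["ft_force"],s["grasp_force"])
g=get_image("scene"); im=g["image"][...,::-1].copy(); P=pts(g); cv2.imwrite("pics/s5.png",im)
c,sn=np.cos(np.radians(10.1)),np.sin(np.radians(10.1))
L=(P[...,:2]-[662.6,159.7])@np.array([[c,-sn],[sn,c]])
m=(abs(P[...,2]-119)<4)&(abs(L[...,1]-29)<40)&(L[...,0]<-100)&(L[...,0]>-190)
print(m.sum(),np.percentile(L[m][:,0],[2,10,50,90,98]))
hsv=cv2.cvtColor(im,cv2.COLOR_BGR2HSV).astype(int)
m=(abs(hsv[...,0]-62)<15)&(hsv[...,1]>130)&(np.hypot(P[...,0]-599,P[...,1]-95)<18); print(np.percentile(P[m][:,2],[50,70,90]))
```

```text
7.05 [484.27559244 128.09124252 235.55026993] [-0.35449058  0.6261643  -0.35357395] 0.0
185 [-164.4411694  -162.81280965 -156.95267554 -150.27781129 -148.48278939]
[ 98.95237479 100.30112865 101.28060082]
```

View pics/s5.png

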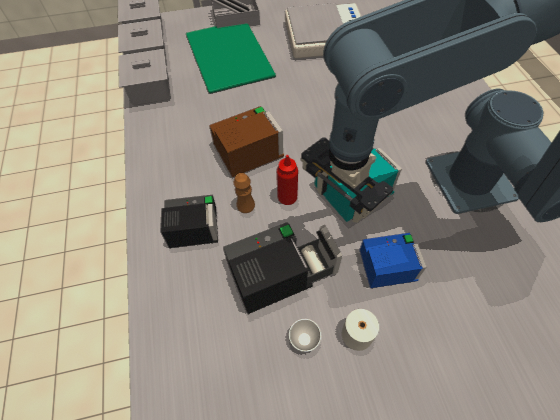

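The drawer at (325,255) is fully out (front at -165 mm, so 75 mm open). The button is up (z≈101), nothing else has moved and the hand is clear.

```bash
python3 -c "
from cell import r
print(r.sign_off())"
```

```text
the job is handed in; nothing more can be done
None
```

I pressed the release button, caught the drawer about 1 cm out and eased it to its stop (75 mm open by camera). The button is back up, the other items look undisturbed, the hand is clear, and the job is handed in at about 7 s; the judge returned no verdict.

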